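Fasten a sorter controller to its strut rail with a hammer-head bolt

ROBOT

A 7-joint arm with a two-finger parallel gripper is mounted at the origin on the work surface. World frame = base frame: x ahead of the robot, y to its left, z up, the work surface at z = 0. Lengths are in m, angles in rad, forces in N, time in s.
With the tool pointing down it reaches from about 0.4 to 0.875 m from the base axis. Payload 6.5 kg.
Tool frame: the origin (TCP) lies between the finger pads; the fingertips stand 11 mm ahead of it and the grasp point (between the pads) lies 8 mm behind it; z points along the fingers, y is the line along which they close (so a half turn about z gives the same grasp; the last joint's range is limited). The gripper opens to 88 mm and grips with 3 to 60 N. Pads are 18 mm wide; open, the fingers measure 123 mm over their backs; the gripper's body (75 mm by 187 mm) begins 45 mm behind the grasp point.
Start: joints at [1.066, 0.536, -0.004, 1.538, 0.003, 1.067, -0.071], TCP at [0.276, -0.588, 0.213] pointing down, gripper open.
Joint ranges: [-2.7, 2.7], [-0.37, 2.16], [-1.27, 1.26], [0.24, 2.4], [-1.31, 4.45], [0.19, 1.91], [-2.76, 2.76]. Speed limits (rad/s): [2.39, 2.39, 3.14, 3.14, 3.14, 3.14, 3.14].

INTERFACE

Orientations are given as a 3x3 rotation matrix whose columns are the frame's x, y, z axes.
In Python, from rig import ctrl gives the robot as it stands.
- The arm moves only by the tool step_arm, never from a script. Its argument "steps" is a list of rows, each a list of 6 numbers: the shift along the tool's x, y, z each as a share of 0.5 m, from -1 to 1, then the turn, a rotation vector about the tool's x, y, z each as a share of 180 degrees, from -1 to 1. In form: [[x, y, z, wx, wy, wz], ...]. A call has 1 to 5 rows; each row is the pose to reach, as a shift and turn from the pose commanded when the call began, along the tool's axes at that moment, turning the shorter way round; what a row does not reach only later rows make up. A row lasts 1/12 s, in which the tool goes at most 41.7 mm and 7.16 degrees, less where a joint would pass 70% of its speed; a pose out of reach is approached as far as the arm can. A call with a number of a shift or a turn outside -1 to 1 is refused whole. A call with a gripper value outside its range is refused whole. "fingers" is the opening in per cent of the stroke, from 0 (shut) to 100 (fully open), set as the call begins (left out, the last holds). The fingers move at their own pace and stop on an object; "newtons" is the grip in N (left out, the last holds). Time passes only in rows, so rows that repeat a pose let the fingers close. It gives the time, the measured TCP pose, the force, the opening and the grip force at its end, in the units of the state.
- ctrl.sense(): the state, without advancing time (a new reading comes with each control period).
- ctrl.grab_frame(name): name is "scene" or "top" or "wrist"; returns (picture, depth): 420x560x3 uint8, red, green, blue; 420x560 float32, m along the optical axis (not along the pixel's ray), 0 where there is no reading.
- ctrl.camera_model(name): a dict with "fov_y" (degrees; the focal length in pixels is half the picture's height over the tangent of half this angle, whatever the lens; pixels are square), "cx", "cy" (the principal point, pixels), "R" (3x3) and "t" (3): a world point X has camera coordinates R X + t. Camera axes: x right, y down, z forward; pixel columns grow to the right and rows downward; lengths in m; the calibration is good to about 2 mm. A picture is of the moment at which its call begins: read the wrist's pose just before it. camera_model takes no time and is no camera call; for the wrist camera it gives the pose at the moment of the call.
- ctrl.finish_job(): hands the job in; it is judged then, once.
The state is a dict: "t": time; "joint_positions": joint angles; "joint_vel": joint speeds; "tau": joint torques, N m; "eef_pos": TCP position; "ee_rot": TCP orientation; "force": force on the tool from outside, world axes, zero at the start; "torque": the same for the moment, N m; "width": finger opening in m; "gripper_force": force on a finger pad.
Only numpy, scipy, OpenCV 4.12 (cv2) and the standard library are available. Lean on these libraries where they do the work, as an engineer would, in place of code of your own. Each camera call takes 0.05 s, during which the arm holds its last target. There are 200 camera calls.

TASK

The grey controller box on the aluminium strut rail still has one loose foot, the open fork. Take the standing hammer-head bolt from the white tray, lower it through the fork into the rail's slot until its flange sits down, give it a quarter turn clockwise so that its head lies across under the lips, then tug it upward to feel that it is caught, and let go of it. Feel your way gently, never forcing the bolt against the rail (stay well under 30 N), and leave the other two fasteners on the tray alone.

Things in the scene. Friction and masses are not known exactly. Their poses are not given: they have to be found in the camera images.
- tbolt_mid (a point): Centre of the loose steel hammer-head bolt (58 mm high, 0.13 to 0.21 kg), half-way up; z up its shank, x the long way of head and grip bar (half a turn gives the same bolt). Stands on its head on the tray, in any of three places 97 mm apart. Grip bar on top: 36 (x) by 10 (y) by 34 mm high, from 5 mm below this point to 29 above; below it a flange, 40 mm across, 4 thick.
- tbolt: The same bolt, origin under its head, same axes: head 34.4 (x) by 19 (y) by 7 mm high, then shank 10 mm thick, 13 mm long, up to the flange. From above, head corners +x+y and -x-y are square, the other two rounded: inside the rail it turns clockwise until the square corners meet the walls at about 95 degrees; anticlockwise it jams at about 40.
- rail: Strut rail fixed to the table on two rubber feet. Origin at table height below the open fork's middle, x along the rail towards the controller box, y across, z up. The channel with box and fork does NOT lie just there: it sits up to 6 mm to either side across the feet (along y, parallel to x), too stiff to shift. Its true place must be seen or felt.
- rail_lips (a point): Nominal point on the rail frame's z axis at the height of the lip tops, 33 mm above the table, with the same up to 6 mm error across (y). Aluminium C-channel from x = -90 to 255 mm, 41 mm wide, 21 deep. Slot between the lips 22 mm wide (head has 1.5 mm to spare a side when in line with the rail), lips 6 mm deep; inside 36 mm wide, floor 18.5 mm below this point.
- rail_fork (a point): Nominal middle of the open fork, top face, 37 mm above the table; same error across. Grey plate 4 mm thick on the lips: two tines x = -28 to 27 mm, 26 mm clear between, open to -x. The bolt belongs at x = 0. tbolt_mid stands 9 mm above this point with the flange down on the fork, 12 mm above when lifted until the turned head meets the lips (rigid), 25 to 29 mm above if the head missed the slot.
- rail_box (a point): Middle of the top of the grey controller box (same error across), 87 mm above the table; the box runs from x = 70 to 174 mm along the rail and is 85 mm wide. Its far foot, at x about 212 mm, is already fastened with a bolt of the same kind: leave that.
- roundbolt: Another steel fastener on the tray, not to be touched: round 36 mm knob on top, round foot, 48 mm high; origin under its foot.
- spacer: A steel spacer on the tray, not to be touched: plain round post 26 mm in diameter, 50 mm high, on a 40 mm foot; origin under its foot.
Not all that is in view belongs to the job. Leave any pink or yellow look-alike of the tbolt alone.

How it is judged:
On the way, in this order (a step that is already met when the one before it is completed fails the run):
1. the bolt is down through fork and slot, its head in line with the rail and below the lips (tbolt_mid lower than 48.5 mm in the rail frame) (z of tbolt_mid in the frame of rail between 0.042 and 0.0485 m and x of tbolt_mid in the frame of rail between -0.015 and 0.015 m and y of tbolt_mid in the frame of rail between -0.011 and 0.011 m and angle between the x axis of tbolt and the x axis of rail, either way round below 0.25 rad), for 0.1 s.
2. the bolt is turned a quarter turn, head across the rail within 14 degrees, still in the slot (z of tbolt_mid in the frame of rail below 0.051 m and angle between the x axis of tbolt and the y axis of rail, either way round below 0.25 rad), for 0.2 s.
3. the bolt is tugged upward against the lips with more than 4 N, lifted at least 2 mm off the fork but held by the lips (z of tbolt_mid in the frame of rail between 0.048 and 0.052 m and angle between the x axis of tbolt and the y axis of rail, either way round below 0.28 rad and contact force between tbolt and rail above 4 N), for 0.15 s.
At the end, for the whole second after the job is handed in: The released bolt rests upright (within 7 degrees) in the fork, within 15 mm of the fork's middle along the rail, its head in the channel under the lips (tbolt_mid 42 to 51 mm above the table) and across the rail within 16 degrees, at rest (z of tbolt_mid in the frame of rail between 0.042 and 0.051 m and x of tbolt_mid in the frame of rail between -0.015 and 0.015 m and y of tbolt_mid in the frame of rail between -0.011 and 0.011 m and angle between the x axis of tbolt and the y axis of rail, either way round below 0.28 rad and angle between tbolt's own z axis and vertical below 0.12 rad and linear speed of tbolt below 0.02 m/s); the robot touches nothing.
It fails at once if the bolt is forced against the rail or its fork with more than 30 N (contact force between tbolt and rail above 30 N).
It fails at once if one of the other two fasteners on the tray is moved more than 20 mm (distance of any of roundbolt, spacer from where it was at the start of the episode above 0.02 m).
It also fails if it takes over 72 s, if anything falls off the work surface, if the arm or the gripper's body presses on something with over 40 N, if the wrist force passes 120 N, or if a joint passes its speed limit or range.

## Working session

There is one attempt and no reset: what is moved stays moved. The work goes in short steps, Python scripts to look and compute and a tool call to move; the robot and the scene stay as the last step left them, time stands still between calls to the robot, and variables do not carry over. Pictures are saved under pics/ and viewed, at most 10 in all, crops included, and the job is handed in when it is done.

Besides the shell and the picture viewer there is one more tool, called after "Call:" as name(argument=value, ...), one argument or row to a line, values as JSON. step_arm: Moves the arm, as the interface text tells. Shift numbers are shares of 0.5 m and turn numbers shares of 180 degrees, none past 1 either way. Its arguments: {"type":"object","properties":{"steps":{"type":"array"},"fingers":{"type":"number"},"newtons":{"type":"number"}},"required":["steps"]}

```bash
mkdir -p pics; ls
cat > h.py <<'E'
import numpy as np, cv2
from rig import ctrl
def grab(n):
    m=ctrl.camera_model(n); p,d=ctrl.grab_frame(n); return p,d,m
def f(m,H=420): return H/2/np.tan(np.radians(m['fov_y'])/2)
def world(m,u,v,z):
    F=f(m); c=np.array([(u-m['cx'])*z/F,(v-m['cy'])*z/F,z]); return np.array(m['R']).T@(c-np.array(m['t']))
def atheight(m,u,v,h):
    F=f(m); R=np.array(m['R']); o=-R.T@np.array(m['t']); r=R.T@np.array([(u-m['cx'])/F,(v-m['cy'])/F,1]); return o+r*(h-o[2])/r[2]
def save(n,p): cv2.imwrite('pics/'+n,cv2.cvtColor(p,cv2.COLOR_RGB2BGR))
E
python3 - <<'E'
from h import *
s=ctrl.sense(); print({k:np.round(v,3).tolist() for k,v in s.items()})
for n in ['top','scene','wrist']:
    p,d,m=grab(n); np.savez(n+'.npz',p=p,d=d,**m); save(n+'0.png',p); print(n,m)
a=[cv2.imread(f'pics/{n}0.png') for n in ['top','scene']]
E
```

```text
pics
{'t': 0.0, 'joint_positions': [1.066, 0.537, -0.004, 1.539, 0.003, 1.067, -0.071], 'joint_vel': [-0.002, -0.001, 0.001, 0.001, -0.001, 0.0, 0.002], 'tau': [-0.0, -57.097, 0.991, -25.16, -0.056, 0.018, 0.0], 'eef_pos': [0.276, -0.588, 0.212], 'ee_rot': [[0.905, 0.425, -0.001], [0.425, -0.905, 0.001], [-0.0, -0.002, -1.0]], 'force': [-1.086, 0.02, -0.713], 'torque': [0.06, 0.01, 0.049], 'gripper_force': 0.0, 'width': 0.088}
top {'fov_y': 53.755680903360336, 'cx': 284.9954472359204, 'cy': 207.28119173844658, 'R': array([[-0.00680483, -0.99993573,  0.00906851],
       [-0.99266072,  0.00565977, -0.1208001 ],
       [ 0.12074101, -0.00982398, -0.99263543]]), 't': array([-0.04098272,  0.56688803,  0.86078375])}
scene {'fov_y': 48.70609625355222, 'cx': 274.3702877794355, 'cy': 208.0041146953356, 'R': array([[ 0.10979739,  0.99373947,  0.02064928],
       [ 0.65646642, -0.05690202, -0.75220608],
       [-0.74632189,  0.09614582, -0.65860429]]), 't': array([ 0.00240196, -0.2831798 ,  1.50783491])}
wrist {'fov_y': 63.71116538931281, 'cx': 279.11125313121687, 'cy': 209.56321705817047, 'R': array([[ 0.42489445, -0.90524103, -0.00184089],
       [-0.86557151, -0.40686844,  0.29196582],
       [-0.26504844, -0.12246123, -0.95642698]]), 't': array([-0.64799002, -0.04084186,  0.39072055])}
```

View pics/top0.png

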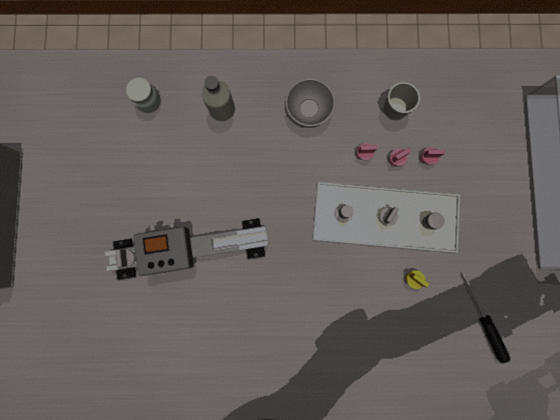

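View pics/scene0.png

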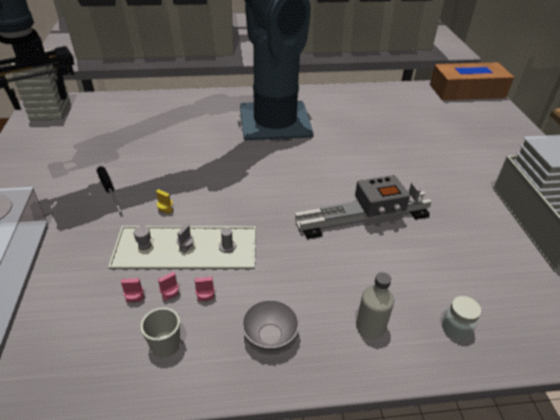

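Top view: the tray at (315-460, 185-250) holds the spacer (345,212), a bar-topped bolt (389,215) and the round knob (433,220). Pink look-alikes are at (366,151), (399,157) and (431,155), and a yellow one at (417,280). The steel part with a bar, at (389,215), fits the description. The rail runs from (266,236) to (107,260) with the box at (163,250). I'll confirm in an enlarged crop.

Run:
```python
from h import *
p=cv2.imread('pics/top0.png')
a=cv2.resize(p[190:250,325:457],None,fx=6,fy=6,interpolation=cv2.INTER_CUBIC)[:, :792]
b=cv2.resize(p[215:265,180:275],None,fx=4.6,fy=4.6,interpolation=cv2.INTER_CUBIC)
o=np.zeros((595,800,3),np.uint8); o[:360,:792]=a; o[362:362+230,:b.shape[1]]=b[:230]
o=cv2.convertScaleAbs(o,alpha=1.5); cv2.imwrite('pics/crop1.png',o)
Z=np.load('top.npz'); m={k:Z[k] for k in Z}; d=Z['d']
for u,v,h in [(389,214,.05),(345,212,.05),(433,220,.05),(265,238,.033),(163,250,.087),(215,245,.037),(120,259,.037)]:
    print(u,v,d[v,u],atheight(m,u,v,h).round(4), world(m,u,v,d[v,u]).round(4))
```

```text
389 214 0.87163246 [ 0.5491 -0.2652  0.05  ] [ 0.5482 -0.263   0.0584]
345 212 0.8738367 [ 0.5539 -0.1717  0.05  ] [ 0.5533 -0.1708  0.0558]
433 220 0.8746278 [ 0.5358 -0.3583  0.05  ] [ 0.5353 -0.3566  0.0547]
265 238 0.90744865 [ 0.5007 -0.0012  0.033 ] [ 5.016e-01 -5.000e-04  1.400e-02]
163 250 0.82606035 [0.4754 0.2009 0.087 ] [0.4754 0.1998 0.0908]
215 245 0.90495986 [0.4863 0.105  0.037 ] [0.487  0.1087 0.0137]
120 259 0.84074605 [0.4581 0.3052 0.037 ] [0.4581 0.2914 0.073 ]
```

View pics/crop1.png

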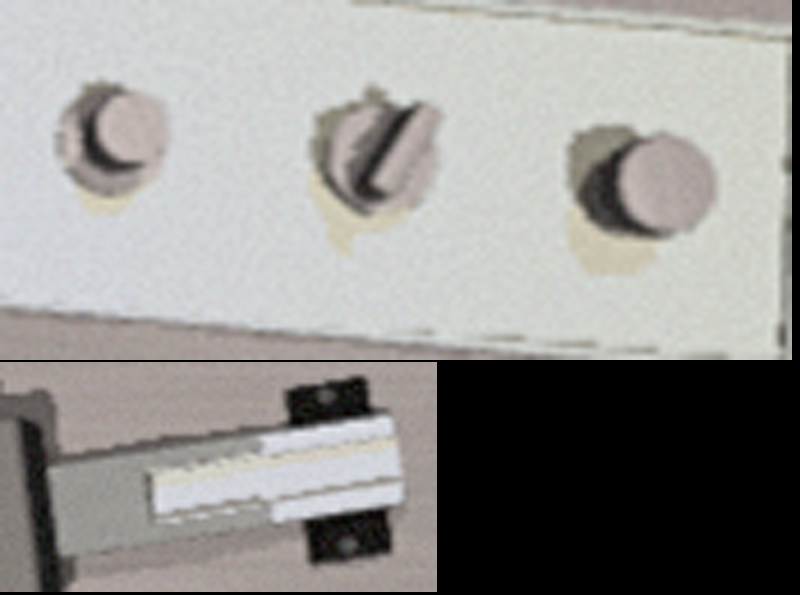

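The crop confirms it: the middle tray part has a flat bar over a round flange, which makes it the tbolt. The bar's top runs from crop (375,188) to (428,107). The lower part shows the fork tines ending at crop x≈265, the slot base at x≈150 and the rail end at x≈400.

```bash
cat >> h.py <<'E'
def plan(target, xdir=None, verbose=True):
    """tool-frame shares to reach TCP target, tool down, with tool yaw so tool x along world angle xdir"""
    s=ctrl.sense(); R=np.array(s['ee_rot']); p=np.array(s['eef_pos'])
    d=R.T@(np.array(target)-p)/0.5
    w=np.zeros(3)
    if xdir is not None:
        from scipy.spatial.transform import Rotation as Ro
        c,q=np.cos(xdir),np.sin(xdir)
        D=np.array([[c,q,0],[q,-c,0],[0,0,-1]])
        w=Ro.from_matrix(R.T@D).as_rotvec()/np.pi
    print('shift',d.round(4),'turn',w.round(4), 'yaw',np.degrees(np.arctan2(R[1,0],R[0,0])).round(2))
E
python3 - <<'E'
from h import *
Z=np.load('top.npz'); m={k:Z[k] for k in Z}
a=atheight(m,387.5,221.3,.061);b=atheight(m,396.3,207.8,.061)
print(a,b,(a+b)/2,np.degrees(np.arctan2(*(b-a)[[1,0]])),np.linalg.norm(a-b))
def rp(x,y,h): return atheight(m,180+x/4.6,215+(y-362)/4.6,h)
P=dict(slotbase=rp(152,490,.037),tineT=rp(263,440,.037),tineB=rp(275,512,.037),endT=rp(392,415,.033),endB=rp(404,500,.033),
 slotT1=rp(392,440,.033),slotT0=rp(270,457,.033),slotB0=rp(272,500,.033),slotB1=rp(402,477,.033))
for k,v in P.items(): print(k,v.round(4))
w=ctrl.camera_model('wrist');s=ctrl.sense();R=np.array(s['ee_rot'])
o=-np.array(w['R']).T@w['t']; print('cam in tool',R.T@(o-s['eef_pos']), 'axis',R.T@np.array(w['R'])[2])
E
```

```text
[ 0.5326271  -0.25858571  0.061     ] [ 0.56097174 -0.27816699  0.061     ] [ 0.54679942 -0.26837635  0.061     ] -34.63782126314113 0.034450613122909715
slotbase [0.491  0.1092 0.037 ]
tineT [0.5138 0.0581 0.037 ]
tineB [0.4804 0.0523 0.037 ]
endT [ 0.5253 -0.0017  0.033 ]
endB [ 0.4857 -0.0072  0.033 ]
slotT1 [ 0.5137 -0.0017  0.033 ]
slotT0 [0.5061 0.0552 0.033 ]
slotB0 [0.4861 0.0541 0.033 ]
slotB1 [ 0.4964 -0.0063  0.033 ]
cam in tool [ 0.0750434  -0.00097872 -0.17243357] axis [-2.91847038e-01 -2.55879615e-04  9.56464971e-01]
```

Run:
```python
from h import *
plan([.547,-.268,.19],np.radians(145.4))
Z=np.load('top.npz'); m={k:Z[k] for k in Z};d=Z['d']
print([world(m,u,v,d[v,u]).round(4)[2] for u,v in [(367,200),(367,230),(412,205),(410,235),(300,200),(300,260)]])
```

```text
shift [ 0.7627 -0.3489  0.0446] turn [-3.000e-04 -4.000e-04 -6.681e-01] yaw 25.14
[np.float64(0.0048), np.float64(0.0025), np.float64(0.0042), np.float64(0.003), np.float64(-0.0002), np.float64(-0.0012)]
```

Call:
step_arm(
  steps=[
    [0.763,-0.349,0.045,0,0,0],
    [0.763,-0.349,0.045,0,0,0],
    [0.763,-0.349,0.045,0,0,0],
    [0.763,-0.349,0.045,0,0,0],
    [0.763,-0.349,0.045,0,0,0],
  ],
  fingers=45,
)

```text
t: 0.57
eef_pos: [0.4114, -0.4279, 0.2014]
ee_rot: [[0.905, 0.425, -0.0], [0.425, -0.905, 0.0], [-0.0, -0.0, -1.0]]
force: [0.5, -0.9, -0.6]
width: 0.057
gripper_force: 0.0
```

Run:
```python
from h import *
plan([.547,-.268,.19],np.radians(145.4))
```

```text
shift [ 0.3813 -0.1745  0.0228] turn [-1.000e-04 -1.000e-04 -6.682e-01] yaw 25.13
```

Call:
step_arm(
  steps=[
    [0.381,-0.174,0.023,0,0,-0.2],
    [0.381,-0.174,0.023,0,0,-0.2],
    [0.381,-0.174,0.023,0,0,-0.2],
    [0.381,-0.174,0.023,0,0,-0.2],
    [0.381,-0.174,0.023,0,0,-0.2],
  ],
)

```text
t: 0.98
eef_pos: [0.546, -0.2694, 0.1901]
ee_rot: [[0.48, 0.877, -0.0], [0.877, -0.48, -0.0], [-0.0, -0.0, -1.0]]
force: [-0.4, -1.0, 0.0]
width: 0.0398
gripper_force: 0.0
```

Call:
step_arm(
  steps=[
    [0,0,0,0,0,-0.2],
    [0,0,0,0,0,-0.2],
    [0,0,0,0,0,-0.2],
    [0,0,0,0,0,-0.2],
    [0,0,0,0,0,-0.2],
  ],
)

```text
t: 1.4
eef_pos: [0.545, -0.2709, 0.1899]
ee_rot: [[-0.124, 0.992, -0.001], [0.992, 0.124, 0.0], [0.0, -0.001, -1.0]]
force: [-0.6, -0.3, 0.7]
width: 0.0394
gripper_force: 0.0
```

Call:
step_arm(
  steps=[
    [0,0,0,0,0,-0.2],
    [0,0,0,0,0,-0.2],
    [0,0,0,0,0,-0.2],
    [0,0,0,0,0,-0.2],
    [0,0,0,0,0,-0.2],
  ],
)

```text
t: 1.82
eef_pos: [0.5449, -0.2711, 0.1899]
ee_rot: [[-0.681, 0.732, -0.001], [0.732, 0.681, 0.0], [0.001, -0.0, -1.0]]
force: [-0.3, 0.4, -0.0]
width: 0.0399
gripper_force: 0.0
```

Call:
step_arm(
  steps=[
    [0,0,0,0,0,-0.04],
    [0,0,0,0,0,-0.068],
    [0,0,0,0,0,-0.068],
    [0,0,0,0,0,-0.068],
    [0,0,0,0,0,-0.068],
  ],
)

```text
t: 2.23
eef_pos: [0.5451, -0.2711, 0.1901]
ee_rot: [[-0.816, 0.579, -0.0], [0.579, 0.816, 0.0], [0.0, -0.0, -1.0]]
force: [0.1, 0.5, 0.7]
width: 0.0397
gripper_force: 0.0
```

Run:
```python
from h import *
p,d,m=grab('wrist'); np.savez('w1.npz',p=p,d=d,**m); save('w1.png',cv2.convertScaleAbs(p,alpha=1.3))
plan([.547,-.268,.19],np.radians(145.4))
F=f(m)
c=np.array(m['R'])@np.array([.547,-.268,.061])+m['t']; print(c[:2]/c[2]*F+[m['cx'],m['cy']])
```

```text
shift [0.0005 0.0071 0.0003] turn [-0.     -0.0001 -0.004 ] yaw 144.69
[282.8737077  193.31693406]
```

View pics/w1.png

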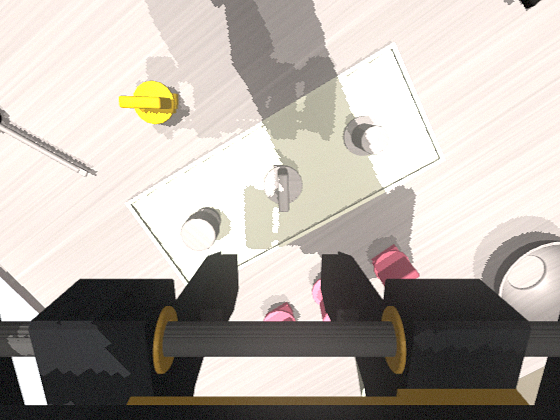

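The tbolt is at about (284,190) with its bar vertical in the image, so it is aligned with tool x. I'll enlarge this to measure it.

Run:
```python
from h import *
Z=np.load('w1.npz'); p=Z['p'][150:225,240:330]
save('w1c.png',cv2.resize(cv2.convertScaleAbs(p,alpha=1.4),None,fx=7,fy=7,interpolation=cv2.INTER_CUBIC))
m={k:Z[k] for k in Z};d=Z['d']
for v in (170,180,190,200,208): print(v,[ (world(m,u,v,d[v,u])[2]*1000).round(1) for u in range(272,298,2)])
```

```text
170 [np.float64(28.2), np.float64(28.6), np.float64(28.6), np.float64(37.5), np.float64(41.6), np.float64(43.0), np.float64(43.1), np.float64(42.6), np.float64(27.7), np.float64(27.7), np.float64(28.2), np.float64(29.8), np.float64(25.9)]
180 [np.float64(28.5), np.float64(27.7), np.float64(27.6), np.float64(61.0), np.float64(62.3), np.float64(62.0), np.float64(62.4), np.float64(62.3), np.float64(61.5), np.float64(29.9), np.float64(27.9), np.float64(28.6), np.float64(28.2)]
190 [np.float64(29.1), np.float64(29.2), np.float64(27.7), np.float64(60.2), np.float64(62.5), np.float64(62.4), np.float64(63.1), np.float64(62.5), np.float64(63.3), np.float64(28.6), np.float64(29.2), np.float64(28.9), np.float64(28.7)]
200 [np.float64(28.6), np.float64(28.0), np.float64(27.8), np.float64(29.3), np.float64(62.4), np.float64(62.4), np.float64(62.6), np.float64(62.2), np.float64(62.1), np.float64(28.6), np.float64(28.0), np.float64(28.3), np.float64(5.2)]
208 [np.float64(4.2), np.float64(3.4), np.float64(3.6), np.float64(4.8), np.float64(62.2), np.float64(63.1), np.float64(63.9), np.float64(61.7), np.float64(62.7), np.float64(4.7), np.float64(3.9), np.float64(3.2), np.float64(5.0)]
```

View pics/w1c.png

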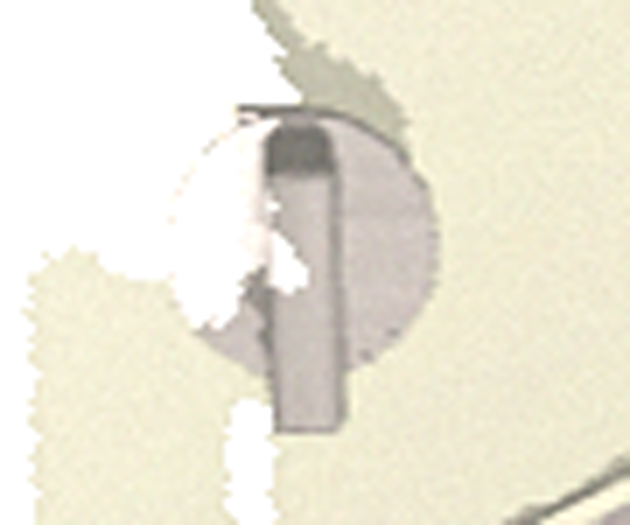

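The crop shows the bar's top face, from crop (300,175) to (308,430), over the round flange. The depth is clean (top at z ≈ 62 mm), so I'll fit the rectangle with it.

```bash
cat >> h.py <<'E'
def cloud(m,d,u0,u1,v0,v1):
    v,u=np.mgrid[v0:v1,u0:u1]; z=d[v0:v1,u0:u1].astype(float); F=f(m)
    c=np.stack([(u-m['cx'])*z/F,(v-m['cy'])*z/F,z],-1); return ((c-np.array(m['t']))@np.array(m['R']))
E
python3 - <<'E'
from h import *
Z=np.load('w1.npz');m={k:Z[k] for k in Z};d=Z['d']
W=cloud(m,d,270,305,160,220).reshape(-1,3); T=W[W[:,2]>.057]
r=cv2.minAreaRect((T[:,:2]*1000).astype(np.float32)); print(len(T),r,T.mean(0))
b=cv2.boxPoints(r); e=b[1]-b[0]; g=b[2]-b[1]; e=e if np.linalg.norm(e)>np.linalg.norm(g) else g; print('angle',np.degrees(np.arctan2(e[1],e[0])))
q=T[:,:2]-T[:,:2].mean(0); w,V=np.linalg.eigh(q.T@q); print(np.degrees(np.arctan2(V[1,1],V[0,1])))
E
```

```text
421 ((522.2852172851562, -251.5496368408203), (9.931709289550781, 93.61190795898438), 57.07440185546875) [ 0.54499569 -0.26618982  0.06722436]
angle -32.92559
147.27110746363095
```

Run:
```python
from h import *
Z=np.load('w1.npz');m={k:Z[k] for k in Z};d=Z['d']
W=cloud(m,d,270,305,160,220).reshape(-1,3); T=W[(W[:,2]>.058)&(W[:,2]<.067)]
r=cv2.minAreaRect((T[:,:2]*1000).astype(np.float32)); print(len(T),r,T.mean(0))
q=T[:,:2]-T[:,:2].mean(0); w,V=np.linalg.eigh(q.T@q); a=np.degrees(np.arctan2(V[1,1],V[0,1]))%180;print(a)
c=np.array(r[0])/1000
plan([c[0],c[1],.070],np.radians(a))
plan([c[0],c[1],.0415],np.radians(a))
```

```text
412 ((546.5711059570312, -267.2762756347656), (9.931709289550781, 35.745487213134766), 57.07440185546875) [ 0.54612082 -0.26689964  0.06225365]
146.85477246640906
shift [0.002  0.0078 0.2403] turn [-0.     -0.0001 -0.012 ] yaw 144.69
shift [0.002  0.0078 0.2973] turn [-0.     -0.0001 -0.012 ] yaw 144.69
```

Call:
step_arm(
  steps=[
    [0.002,0.008,0,0,0,-0.012],
    [0.002,0.008,0.08,0,0,-0.012],
    [0.002,0.008,0.16,0,0,-0.012],
    [0.002,0.008,0.21,0,0,-0.012],
    [0.002,0.008,0.24,0,0,-0.012],
  ],
)

```text
t: 2.7
eef_pos: [0.5446, -0.2665, 0.0668]
ee_rot: [[-0.838, 0.546, -0.004], [0.546, 0.838, 0.001], [0.004, -0.001, -1.0]]
force: [-0.1, -0.7, -0.2]
width: 0.0395
gripper_force: 0.0
```

Call:
step_arm(
  steps=[
    [0,0,0.02,0,0,0],
    [0,0,0.035,0,0,0],
    [0,0,0.05,0,0,0],
    [0,0,0.057,0,0,0],
    [0,0,0.057,0,0,0],
  ],
)

```text
t: 3.12
eef_pos: [0.5468, -0.2673, 0.0417]
ee_rot: [[-0.838, 0.545, 0.0], [0.545, 0.838, -0.0], [-0.0, -0.0, -1.0]]
force: [-0.5, -0.3, 0.2]
width: 0.0398
gripper_force: 0.0
```

Call:
step_arm(
  steps=[
    [0,0,0,0,0,0],
    [0,0,0,0,0,0],
    [0,0,0,0,0,0],
    [0,0,0,0,0,0],
    [0,0,0,0,0,0],
  ],
  fingers=0,
  newtons=30,
)

```text
t: 3.53
eef_pos: [0.5469, -0.2674, 0.0421]
ee_rot: [[-0.838, 0.545, 0.0], [0.545, 0.838, -0.0], [-0.001, 0.0, -1.0]]
force: [-0.0, 0.4, -1.0]
width: 0.0085
gripper_force: 0.0
```

Call:
step_arm(
  steps=[
    [0,0,0,0,0,0],
    [0,0,0,0,0,0],
    [0,0,0,0,0,0],
    [0,0,0,0,0,0],
    [0,0,0,0,0,0],
  ],
)

```text
t: 3.95
eef_pos: [0.5467, -0.2672, 0.0417]
ee_rot: [[-0.838, 0.545, -0.0], [0.545, 0.838, -0.0], [0.0, -0.0, -1.0]]
force: [0.2, -0.6, 0.1]
width: 0.0006
gripper_force: 0.0
```

The fingers shut on nothing, so I'll look.

Run:
```python
from h import *
p,d,m=grab('wrist'); np.savez('w2.npz',p=p,d=d,**m); save('w2.png',p)
p,d,m=grab('top'); np.savez('t2.npz',p=p,d=d,**m); 
a=np.hstack([cv2.resize(cv2.imread('pics/w2.png'),(400,300)), cv2.resize(cv2.cvtColor(p,4)[150:270,310:470],(400,300),interpolation=cv2.INTER_CUBIC)])
cv2.imwrite('pics/c2.png',cv2.convertScaleAbs(a,alpha=1.4))
```

```text
(no output)
```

View pics/c2.png

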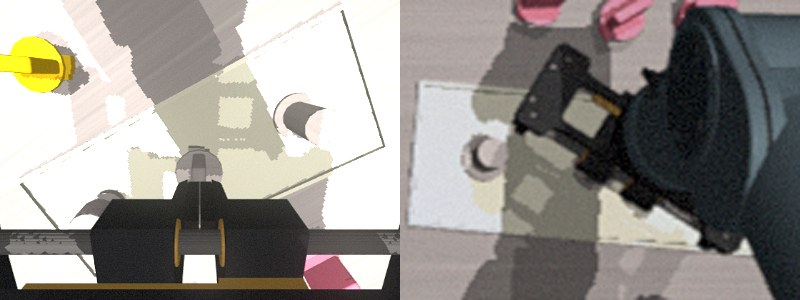

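Run:
```python
from h import *
Z=np.load('w2.npz');m={k:Z[k] for k in Z};d=Z['d'];F=f(m)
s=ctrl.sense();R=np.array(s['ee_rot']);P=np.array(s['eef_pos'])
def pr(X):
    c=np.array(m['R'])@X+m['t']; return (c[:2]/c[2]*F+[m['cx'],m['cy']]).round(1),c[2].round(4)
print('tcp',pr(P),'tip',pr(P+R@[0,0,.011]),'boltmid-top',pr(np.array([.5466,-.2673,.0623])))
for v in range(196,330,6):
    print(v,[ (R.T@(world(m,u,v,d[v,u])-P)*1000).round(0).astype(int).tolist() if d[v,u]>0 else None for u in (268,274,280,286)])
```

```text
tcp (array([278.8, 251. ]), np.float64(0.1873)) tip (array([278.8, 243.3]), np.float64(0.1978)) boltmid-top (array([278.6, 267.9]), np.float64(0.1676))
196 [[22, -7, 37], [21, -3, 38], [22, 1, 36], [22, 5, 38]]
202 [[18, -7, 37], [18, -3, 37], [17, 1, 38], [18, 5, 37]]
208 [[16, -7, 30], [16, -3, 31], [16, 1, 30], [16, 4, 29]]
214 [[17, -6, 13], [17, -3, 13], [17, 1, 13], [18, 4, 13]]
220 [[14, -6, 13], [18, -3, 0], [17, 1, 2], [17, 4, 4]]
226 [[10, -6, 13], [18, -2, -8], [17, 1, -8], [17, 4, -6]]
232 [[5, -6, 15], [17, -2, -16], [18, 1, -18], [17, 4, -15]]
238 [[15, -5, -18], [16, -2, -21], [16, 1, -21], [16, 3, -20]]
244 [[12, -5, -18], [13, -2, -21], [13, 1, -22], [13, 4, -20]]
250 [[-5, -6, 12], [10, -2, -20], [10, 1, -21], [9, 4, -20]]
256 [[10, -5, -29], [10, -2, -27], [10, 1, -29], [10, 3, -29]]
262 [[10, -5, -35], [11, -2, -36], [11, 1, -36], [10, 3, -34]]
268 [[10, -5, -41], [10, -2, -40], [10, 1, -41], [10, 3, -40]]
274 [[10, -4, -47], [10, -2, -46], [8, 1, -41], [10, 3, -47]]
280 [[10, -4, -50], [10, -2, -52], [6, 1, -43], [10, 3, -51]]
286 [[10, -4, -56], [10, -2, -56], [3, 1, -44], [10, 3, -55]]
292 [[11, -4, -61], [10, -2, -61], [1, 1, -45], [10, 3, -60]]
298 [[10, -4, -64], [10, -2, -65], [-2, 1, -45], [10, 3, -64]]
304 [[11, -4, -69], None, [-4, 1, -46], [10, 3, -69]]
310 [[9, -4, -71], [10, -2, -71], [-8, 1, -45], [10, 2, -72]]
316 [[7, -4, -70], [7, -2, -71], [-68, 1, 38], [8, 2, -72]]
322 [[27, -3, -103], [27, -1, -103], [28, 0, -103], [27, 2, -102]]
328 [[28, -2, -106], [27, -1, -105], [28, 0, -106], [27, 2, -105]]
```

Run:
```python
from h import *
for n,cols in (('w2',(256,262,268,294,300)),('w1',(215,225,232,330,340,350))):
    Z=np.load(n+'.npz');m={k:Z[k] for k in Z};d=Z['d']
    R0=np.array([.075,-.001,-.1724]);ax=np.array(m['R'])
    th=np.arcsin(.29185); C=np.array([[0,1,0],[-np.cos(th),0,np.sin(th)],[-np.sin(th),0,np.cos(th)]]) # tool->cam
    F=f(m)
    for u in cols:
        print(n,u,[(v,(C.T@np.array([(u-m['cx'])/F*d[v,u],(v-m['cy'])/F*d[v,u],d[v,u]])*1000+R0*1000).round(0).astype(int).tolist()) for v in range(234,282,4)])
```

```text
w2 256 [(234, [3, -15, 22]), (238, [1, -15, 22]), (242, [-2, -15, 25]), (246, [-4, -15, 25]), (250, [-7, -15, 27]), (254, [10, -12, -17]), (258, [10, -11, -22]), (262, [10, -11, -24]), (266, [10, -11, -27]), (270, [10, -11, -30]), (274, [10, -10, -34]), (278, [10, -10, -37])]
w2 262 [(234, [3, -11, 21]), (238, [1, -11, 23]), (242, [-2, -11, 24]), (246, [-4, -11, 26]), (250, [-7, -11, 28]), (254, [10, -9, -18]), (258, [10, -9, -22]), (262, [10, -9, -24]), (266, [8, -9, -23]), (270, [8, -8, -27]), (274, [9, -8, -32]), (278, [9, -8, -34])]
w2 268 [(234, [3, -8, 22]), (238, [13, -6, -10]), (242, [12, -6, -10]), (246, [9, -6, -8]), (250, [-6, -8, 26]), (254, [9, -6, -14]), (258, [9, -6, -19]), (262, [9, -6, -21]), (266, [9, -6, -25]), (270, [9, -6, -28]), (274, [9, -6, -31]), (278, [8, -6, -33])]
w2 294 [(234, [3, 8, 22]), (238, [1, 8, 23]), (242, [-2, 8, 25]), (246, [-4, 8, 26]), (250, [-7, 8, 27]), (254, [8, 6, -14]), (258, [8, 6, -17]), (262, [8, 6, -20]), (266, [9, 5, -25]), (270, [8, 5, -27]), (274, [9, 5, -30]), (278, [8, 5, -33])]
w2 300 [(234, [3, 11, 22]), (238, [1, 11, 24]), (24
[... 1173 characters left out ...]
8]), (254, [8, 23, -14]), (258, [9, 22, -18]), (262, [9, 22, -23]), (266, [9, 21, -24]), (270, [9, 21, -28]), (274, [9, 20, -31]), (278, [8, 20, -32])]
w1 340 [(234, [-65, 69, 206]), (238, [-69, 69, 208]), (242, [-75, 69, 213]), (246, [-79, 69, 213]), (250, [-84, 70, 217]), (254, [10, 27, -18]), (258, [10, 26, -20]), (262, [8, 26, -20]), (266, [8, 26, -23]), (270, [9, 25, -28]), (274, [8, 24, -30]), (278, [9, 24, -34])]
w1 350 [(234, [-65, 80, 206]), (238, [-70, 81, 209]), (242, [-75, 81, 212]), (246, [-80, 81, 215]), (250, [-85, 81, 217]), (254, [-90, 82, 220]), (258, [11, 31, -22]), (262, [10, 30, -24]), (266, [11, 29, -29]), (270, [10, 29, -30]), (274, [10, 28, -34]), (278, [9, 27, -35])]
```

The depth shows the real fingertips at about z = -24 mm in the tool frame, just above the bar top, not +11. The fingers are effectively about 35 mm shorter than stated. I'll open and lower with force checks.

Call:
step_arm(
  steps=[
    [0,0,0,0,0,0],
    [0,0,0,0,0,0],
    [0,0,0,0,0,0],
    [0,0,0,0,0,0],
    [0,0,0,0,0,0],
  ],
  fingers=45,
)

```text
t: 4.47
eef_pos: [0.5467, -0.2672, 0.0417]
ee_rot: [[-0.838, 0.545, 0.0], [0.545, 0.838, -0.0], [-0.0, 0.0, -1.0]]
force: [-0.0, 0.4, 0.6]
width: 0.0314
gripper_force: 0.0
```

Call:
step_arm(
  steps=[
    [0,0,0.008,0,0,0],
    [0,0,0.016,0,0,0],
    [0,0,0.024,0,0,0],
    [0,0,0.032,0,0,0],
    [0,0,0.04,0,0,0],
  ],
)

```text
t: 4.88
eef_pos: [0.5465, -0.2671, 0.0211]
ee_rot: [[-0.838, 0.545, -0.0], [0.545, 0.838, 0.0], [0.0, -0.0, -1.0]]
force: [0.2, -0.9, -0.3]
width: 0.0398
gripper_force: 0.0
```

Run:
```python
from h import *
p,d,m=grab('wrist'); np.savez('w3.npz',p=p,d=d,**m); save('w3.png',p)
s=ctrl.sense();R=np.array(s['ee_rot']);P=np.array(s['eef_pos']); print(P,s['width'],s['force'])
for u in (215,222,230,280,330,338,345):
    print(u,[(v,(R.T@(world(m,u,v,d[v,u])-P)*1000).round(0).astype(int).tolist()) for v in range(244,264,3)])
a=np.hstack([cv2.resize(cv2.imread('pics/w3.png'),(400,300)), cv2.resize(cv2.imread('pics/w3.png')[190:310,200:360],(400,300))])
cv2.imwrite('pics/c3.png',cv2.convertScaleAbs(a,alpha=1.4))
```

```text
[ 0.54602293 -0.26698167  0.02036149] 0.03948513294822352 [-0.26490103  0.20668925 -0.69666947]
215 [(244, [-3, -38, 16]), (247, [-6, -39, 17]), (250, [-7, -38, 15]), (253, [11, -30, -29]), (256, [11, -29, -33]), (259, [11, -28, -35]), (262, [11, -28, -39])]
222 [(244, [-3, -34, 15]), (247, [-5, -34, 15]), (250, [-7, -34, 14]), (253, [-9, -34, 16]), (256, [10, -26, -30]), (259, [10, -26, -32]), (262, [10, -25, -36])]
230 [(244, [-4, -30, 17]), (247, [-5, -29, 15]), (250, [-7, -29, 15]), (253, [-9, -30, 16]), (256, [10, -22, -30]), (259, [10, -22, -33]), (262, [10, -22, -36])]
280 [(244, [17, 1, -32]), (247, [16, 1, -34]), (250, [17, 1, -39]), (253, [17, 1, -41]), (256, [16, 1, -42]), (259, [14, 1, -42]), (262, [13, 1, -42])]
330 [(244, [-3, 31, 15]), (247, [-5, 31, 16]), (250, [-7, 31, 15]), (253, [-9, 31, 15]), (256, [10, 24, -30]), (259, [10, 23, -33]), (262, [10, 23, -36])]
338 [(244, [-3, 36, 16]), (247, [-5, 36, 15]), (250, [-8, 36, 17]), (253, [10, 28, -27]), (256, [10, 28, -30]), (259, [10, 27, -33]), (262, [10, 27, -35])]
345 [(244, [-3, 40, 16]), (247, [-5, 40, 16]), (250, [-8, 40, 17]), (253, [-9, 40, 16]), (256, [12, 30, -33]), (259, [11, 30, -36]), (262, [11, 29, -38])]
```

View pics/c3.png

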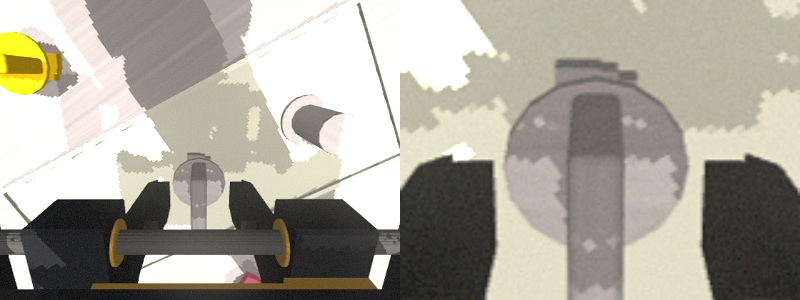

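This view shows the bar (crop 570-625) midway between the fingertips (495 and 703), with the tips now about 16 mm below the bar top. I'll go down another 13 mm and grip.

Call:
step_arm(
  steps=[
    [0,0,0.008,0,0,0],
    [0,0,0.016,0,0,0],
    [0,0,0.022,0,0,0],
    [0,0,0.026,0,0,0],
    [0,0,0.026,0,0,0],
  ],
)

```text
t: 5.35
eef_pos: [0.5464, -0.2671, 0.0082]
ee_rot: [[-0.838, 0.545, -0.001], [0.545, 0.838, 0.0], [0.001, -0.0, -1.0]]
force: [0.7, 0.2, 0.1]
width: 0.0396
gripper_force: 0.0
```

Call:
step_arm(
  steps=[
    [0,0,0,0,0,0],
    [0,0,0,0,0,0],
    [0,0,0,0,0,0],
    [0,0,0,0,0,0],
    [0,0,0,0,0,0],
  ],
  fingers=0,
  newtons=30,
)

```text
t: 5.77
eef_pos: [0.5468, -0.2673, 0.0089]
ee_rot: [[-0.838, 0.545, 0.0], [0.545, 0.838, -0.0], [-0.0, -0.0, -1.0]]
force: [-0.1, -0.4, -1.8]
width: 0.0095
gripper_force: 29.9
```

Call:
step_arm(
  steps=[
    [0,0,0,0,0,0],
    [0,0,0,0,0,0],
    [0,0,0,0,0,0],
    [0,0,0,0,0,0],
    [0,0,0,0,0,0],
  ],
)

```text
t: 6.18
eef_pos: [0.5467, -0.2673, 0.0088]
ee_rot: [[-0.838, 0.545, 0.0], [0.545, 0.838, -0.0], [-0.0, -0.0, -1.0]]
force: [0.5, -0.9, 1.4]
width: 0.0099
gripper_force: 29.9
```

Gripped (9.9 mm, 29.9 N). Next I'll lift, and check the underside of the gripper body in depth against the controller box.

Call:
step_arm(
  steps=[
    [0,0,-0.04,0,0,0],
    [0,0,-0.1,0,0,0],
    [0,0,-0.18,0,0,0],
    [0,0,-0.24,0,0,0],
    [0,0,-0.28,0,0,0],
  ],
)

```text
t: 6.6
eef_pos: [0.5478, -0.2673, 0.1519]
ee_rot: [[-0.839, 0.545, 0.003], [0.545, 0.839, -0.001], [-0.003, 0.001, -1.0]]
force: [1.2, -0.5, -1.7]
width: 0.0099
gripper_force: 29.9
```

Run:
```python
from h import *
p,d,m=grab('wrist'); np.savez('w4.npz',p=p,d=d,**m)
s=ctrl.sense();R=np.array(s['ee_rot']);P=np.array(s['eef_pos']); print(P,s['width'],s['force'])
W=(cloud(m,d,0,560,0,420)-P)@R*1000
W=W[d>0]; W=W[(W[:,2]<5)]
for y0 in range(-110,110,10):
    q=W[(W[:,1]>=y0)&(W[:,1]<y0+10)]
    if len(q)>20: print(y0,len(q),'zmax',np.percentile(q[:,2],[50,90,98]).round(0),'x',np.percentile(q[:,0],[2,98]).round(0))
# bolt top
T=W[(abs(W[:,1])<8)&(W[:,0]>8)&(W[:,0]<25)&(W[:,2]>-60)]
q=T[(T[:,2]<-35)&(T[:,0]>10.5)]; print(q.mean(0),np.percentile(q,[2,98],axis=0).round(1))
plan([.495,.083,.15],np.radians(97.3))
```

```text
[ 0.54963096 -0.26799322  0.15487473] 0.009826228242125552 [ 1.48308299 -0.34397226  1.68604454]
-80 909 zmax [-91. -89. -88.] x [-7. 11.]
-70 699 zmax [-104. -101. -100.] x [23. 30.]
-60 1627 zmax [-104. -102. -100.] x [23. 30.]
-50 2551 zmax [-106. -103. -100.] x [20. 29.]
-40 4494 zmax [-111. -102.  -95.] x [19. 37.]
-30 6730 zmax [-111. -101.  -95.] x [19. 37.]
-20 8739 zmax [-109.  -52.  -17.] x [ 1. 37.]
-10 5142 zmax [-102.  -26.    0.] x [-2. 29.]
0 5155 zmax [-102.  -28.  -14.] x [-2. 29.]
10 8864 zmax [-110.  -54.  -18.] x [ 1. 37.]
20 6727 zmax [-111. -101.  -95.] x [20. 37.]
30 4111 zmax [-111. -101.  -95.] x [20. 37.]
40 2305 zmax [-105. -102. -100.] x [23. 30.]
50 1587 zmax [-104. -102. -100.] x [23. 30.]
60 647 zmax [-104. -101. -100.] x [22. 30.]
70 909 zmax [-91. -89. -88.] x [-7. 11.]
[ 15.28477696   0.08261056 -47.47833547] [[ 10.7  -7.6 -58.8]
 [ 19.7   7.7 -35.7]]
shift [0.4743 0.529  0.0068] turn [0.0014 0.0021 0.276 ] yaw 146.97
```

The body underside is at about -89 mm, which clears the box by about 23 mm when the bolt is seated. Next I'll move beside the rail end so the camera looks at the fork.

Run:
```python
from h import *
plan([.507,-.015,.16],np.radians(97.3))
```

```text
shift [ 0.3472  0.3778 -0.0124] turn [0.0014 0.0021 0.276 ] yaw 146.97
```

Call:
step_arm(
  steps=[
    [0.347,0.378,-0.02,0,0,0.276],
    [0.347,0.378,-0.02,0,0,0.276],
    [0.347,0.378,-0.02,0,0,0.276],
    [0.347,0.378,-0.02,0,0,0.276],
    [0.347,0.378,-0.02,0,0,0.276],
  ],
)

```text
t: 7.07
eef_pos: [0.5114, -0.0615, 0.1563]
ee_rot: [[-0.36, 0.933, -0.001], [0.933, 0.36, 0.0], [0.001, -0.001, -1.0]]
force: [0.9, -0.3, -2.2]
width: 0.0096
gripper_force: 29.9
```

Run:
```python
from h import *
plan([.507,-.015,.16],np.radians(97.3))
```

```text
shift [ 0.0899  0.0253 -0.0073] turn [-0.0002 -0.0001  0.0765] yaw 111.07
```

Call:
step_arm(
  steps=[
    [0.09,0.025,-0.01,0,0,0.0765],
    [0.09,0.025,-0.01,0,0,0.0765],
    [0.09,0.025,-0.01,0,0,0.0765],
    [0.09,0.025,-0.01,0,0,0.0765],
    [0.09,0.025,-0.01,0,0,0.0765],
  ],
)

```text
t: 7.48
eef_pos: [0.5075, -0.0189, 0.1612]
ee_rot: [[-0.135, 0.991, -0.001], [0.991, 0.135, -0.001], [-0.001, -0.001, -1.0]]
force: [-0.1, -0.1, -1.5]
width: 0.0098
gripper_force: 29.9
```

Run:
```python
from h import *
p,d,m=grab('wrist'); np.savez('w5.npz',p=p,d=d,**m); save('w5.png',cv2.resize(cv2.convertScaleAbs(p,alpha=1.2),(784,588)))
s=ctrl.sense();print(s['eef_pos'],s['ee_rot'])
```

```text
[ 0.50761519 -0.01909048  0.16125677] [[-1.33217273e-01  9.91086451e-01 -8.97392790e-04]
 [ 9.91086637e-01  1.33216586e-01 -7.86438103e-04]
 [-6.59880545e-04 -9.94161142e-04 -9.99999288e-01]]
```

View pics/w5.png

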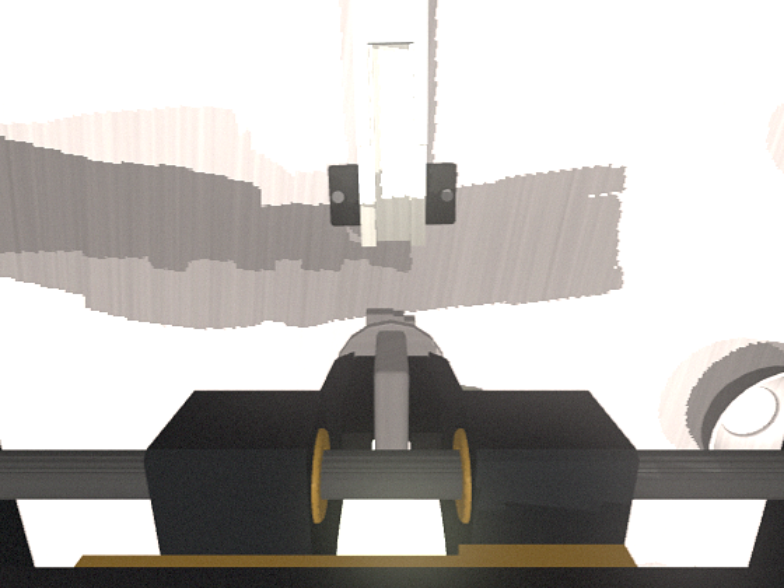

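The view shows the open rail end at display row 245, the slot base at (391,43) and the held bolt at (391,350). I'll fit the slot from depth.

```bash
cat > fit.py <<'E'
from h import *
Z=np.load('w5.npz');m={k:Z[k] for k in Z};d=Z['d']
W=cloud(m,d,225,330,0,185).reshape(-1,3)
W=W[(d[0:185,225:330]>0).ravel()]
hi=W[(W[:,2]>.029)&(W[:,2]<.044)]
print(len(hi),'z pct',np.percentile(hi[:,2],[5,30,50,70,95]).round(4))
th=np.radians(97.3); o=np.array([.4941,.0848])
for it in range(4):
    ex=np.array([np.cos(th),np.sin(th)]); ey=np.array([-ex[1],ex[0]])
    X=(hi[:,:2]-o)@ex; Y=(hi[:,:2]-o)@ey
    rows=[]
    for x0 in np.arange(-85,22,4)/1000:
        y=np.sort(Y[(X>=x0)&(X<x0+.004)])
        if len(y)<10: continue
        g=np.diff(y); k=g.argmax(); rows.append((x0+.002,y[0],y[k],y[k+1],y[-1]))
    r=np.array(rows); ok=(r[:,3]-r[:,2]>.018)&(r[:,3]-r[:,2]<.03); r=r[ok]
    mid=(r[:,2]+r[:,3])/2; pf=np.polyfit(r[:,0],mid,1); print('slope',np.degrees(pf[0]),'off',pf[1]*1000,'resid',np.std(mid-np.polyval(pf,r[:,0]))*1000)
    th+=pf[0]; o=o+pf[1]*ey
print((r*1000).round(1))
# slot base (x=27) and rail end (-90)
c=abs(Y)<.008; print('base x min',np.sort(X[c])[:8].round(4)); print('rail end',np.sort(X[~c])[:8].round(4),np.percentile(X[~c],.5))
print(np.degrees(th),o)
E
python3 fit.py
```

```text
5121 z pct [0.0326 0.034  0.0368 0.0376 0.0386]
slope 1.2713140876001507 off 1.2578467279270908 resid 0.09594906141335227
slope 0.008988080612223013 off 2.4904880087968998e-05 resid 0.09462759266934373
slope 3.974841568473085e-05 off -1.3682939431077445e-05 resid 0.09462873390383515
slope 1.5005141527138737e-07 off -8.805359297681236e-08 resid 0.09462875569251554
[[-83.  -20.  -11.1  11.3  20.4]
 [-79.  -20.  -11.1  11.2  20.3]
 [-75.  -20.  -11.1  11.2  20.2]
 [-71.  -20.  -11.1  11.1  20. ]
 [-67.  -19.9 -11.1  11.   19.9]
 [-63.  -19.9 -11.1  10.9  19.8]
 [-59.  -19.9 -11.1  10.8  19.6]
 [-55.  -19.9 -11.1  10.9  20.4]
 [-51.  -19.9 -11.1  11.4  20.2]
 [-47.  -19.8 -11.1  11.3  20.1]
 [-43.  -19.8 -11.1  11.2  20. ]
 [-39.  -19.8 -11.1  11.2  19.9]
 [-35.  -20.6 -11.1  11.   20.5]
 [-31.  -20.6 -11.1  10.9  20.4]
 [-27.  -20.5 -11.1  10.9  20.8]
 [-23.  -21.1 -11.2  10.9  20.7]
 [-19.  -21.1 -11.1  11.4  20.5]
 [-15.  -21.1 -11.2  11.3  20.5]
 [-11.  -21.  -11.2  11.2  21. ]
 [ -7.  -21.  -11.2  11.2  20.9]
 [ -3.  -20.9 -11.2  11.   20.9]
 [  1.  -20.9 -11.2  11.   20.7]
 [  5.  -20.9 -11.2  11.   20.5]
 [  9.  -20.9 -11.2  11.5  20.3]
 [ 13.  -20.8 -11.3  11.5  21. ]
 [ 17.  -20.9 -11.2  11.3  20.9]
 [ 21.  -20.8 -11.3  11.3  20.8]]
base x min [0.0292 0.0292 0.0292 0.0292 0.0293 0.0293 0.0293 0.0293]
rail end [-0.0875 -0.0873 -0.0873 -0.0872 -0.0872 -0.0872 -0.0871 -0.087 ] -0.0863201594013871
98.58034206667948 [0.49285234 0.08464017]
```

```bash
cat > bolt.py <<'E'
from h import *
def bolt(n):
    Z=np.load(n+'.npz');m={k:Z[k] for k in Z};d=Z['d']
    s=ctrl.sense();R=np.array(s['ee_rot']);P=np.array(s['eef_pos'])
    W=(cloud(m,d,230,330,215,330)-P)@R*1000; W=W[d[215:330,230:330]>0]
    T=W[(W[:,2]<-48)&(W[:,2]>-62)&(abs(W[:,1])<8)&(W[:,0]>9)&(W[:,0]<25)]
    print('bar top z',np.median(T[:,2]),'y edges',np.percentile(T[:,1],[1,99]).round(2),'x max',np.percentile(T[:,0],98), len(T))
    e=[(x,np.median(T[(T[:,0]>x)&(T[:,0]<x+2)][:,1]).round(2)) for x in range(10,18,2)]; print(e)
    Fl=W[(abs(W[:,2]+19.5)<2.5)]; print('flange z',np.median(Fl[:,2]),'y',np.percentile(Fl[:,1],[1,99]).round(1),'x max',np.percentile(Fl[:,0],99))
bolt('w5')
E
python3 bolt.py
python3 - <<'E'
from h import *
plan([.4925,.0869,.14],np.radians(98.55))
E
```

```text
bar top z -53.331362472116695 y edges [-7.83  7.82] x max 17.759474769830096 844
[(10, np.float64(1.11)), (12, np.float64(-0.45)), (14, np.float64(-0.46)), (16, np.float64(-0.85))]
flange z -19.600276495137482 y [-18.   16.4] x max 19.36292967155359
shift [ 0.2141 -0.0017  0.0424] turn [-0.0003  0.0002 -0.005 ] yaw 97.66
```

Call:
step_arm(
  steps=[
    [0.06,0,0.01,0,0,-0.005],
    [0.12,0,0.02,0,0,-0.005],
    [0.18,-0.001,0.03,0,0,-0.005],
    [0.214,-0.001,0.04,0,0,-0.005],
    [0.214,-0.001,0.04,0,0,-0.005],
  ],
)

```text
t: 7.95
eef_pos: [0.492, 0.092, 0.1409]
ee_rot: [[-0.154, 0.988, -0.002], [0.988, 0.154, 0.002], [0.002, -0.001, -1.0]]
force: [-0.2, 0.5, -0.7]
width: 0.0098
gripper_force: 29.9
```

Run:
```python
from h import *
plan([.4930,.0870,.052],np.radians(98.55)); print(ctrl.sense()['force'],ctrl.sense()['eef_pos'])
```

```text
shift [-0.0105  0.0006  0.1778] turn [-0.0004 -0.0007  0.0018] yaw 98.87
[-0.15934551  0.52941881 -0.73782428] [0.49202457 0.0919513  0.1408905 ]
```

Call:
step_arm(
  steps=[
    [0,0,0.05,0,0,0],
    [0,0,0.09,0,0,0],
    [0,0,0.12,0,0,0],
    [0,0,0.12,0,0,0],
    [0,0,0.12,0,0,0],
  ],
)

```text
t: 8.37
eef_pos: [0.4929, 0.0871, 0.0813]
ee_rot: [[-0.147, 0.989, -0.002], [0.989, 0.147, -0.001], [-0.001, -0.002, -1.0]]
force: [0.2, -0.2, -1.3]
width: 0.0096
gripper_force: 29.9
```

Call:
step_arm(
  steps=[
    [0,0,0,0,0,0],
    [0,0,0,0,0,0],
    [0,0,0,0,0,0],
  ],
)

```text
t: 8.62
eef_pos: [0.4939, 0.0888, 0.0827]
ee_rot: [[-0.148, 0.989, 0.002], [0.989, 0.148, 0.0], [-0.0, 0.002, -1.0]]
force: [0.4, -0.6, -1.1]
width: 0.0097
gripper_force: 29.9
```

Run:
```python
from h import *
plan([.4930,.0870,.050],np.radians(98.55)); print(ctrl.sense()['force'],ctrl.sense()['eef_pos'])
```

```text
shift [-0.0033 -0.0024  0.0655] turn [ 0.0006  0.     -0.0001] yaw 98.54
[ 0.36622741 -0.55603163 -1.12029341] [0.49389147 0.0887843  0.08274077]
```

Call:
step_arm(
  steps=[
    [-0.002,-0.002,0.02,0,0,0],
    [-0.002,-0.002,0.04,0,0,0],
    [-0.002,-0.002,0.06,0,0,0],
    [-0.002,-0.002,0.06,0,0,0],
    [-0.002,-0.002,0.06,0,0,0],
  ],
)

```text
t: 9.03
eef_pos: [0.4912, 0.0878, 0.0508]
ee_rot: [[-0.149, 0.989, -0.002], [0.989, 0.149, -0.0], [-0.0, -0.002, -1.0]]
force: [0.5, 0.6, -2.5]
width: 0.01
gripper_force: 29.9
```

Call:
step_arm(
  steps=[
    [0,0,0,0,0,0],
    [0,0,0,0,0,0],
    [0,0,0,0,0,0],
    [0,0,0,0,0,0],
    [0,0,0,0,0,0],
  ],
)

```text
t: 9.45
eef_pos: [0.4924, 0.0879, 0.052]
ee_rot: [[-0.149, 0.989, 0.0], [0.989, 0.149, 0.0], [-0.0, 0.0, -1.0]]
force: [0.4, 0.8, -1.3]
width: 0.0097
gripper_force: 29.9
```

Run:
```python
from h import *
p,d,m=grab('wrist'); np.savez('w6.npz',p=p,d=d,**m); save('w6.png',cv2.convertScaleAbs(p,alpha=0.8))
plan([.4930,.0870,.050],np.radians(98.55)); s=ctrl.sense();print(s['force'],s['eef_pos'],s['joint_vel'])
import bolt; bolt.bolt('w6')
# slot in tool frame near bolt
R=np.array(s['ee_rot']);P=np.array(s['eef_pos'])
W=(cloud(m,d,180,380,120,300)-P)@R*1000; W=W[d[120:300,180:380]>0]; wz=P[2]*1000-W[:,2]
hi=W[(wz>30)&(wz<42)]
for x0 in range(8,60,3):
    y=np.sort(hi[(hi[:,0]>=x0)&(hi[:,0]<x0+3)][:,1])
    if len(y)>10:
        g=np.diff(y);k=g.argmax(); print(x0,y[[0,k,k+1,-1]].round(1),((y[k]+y[k+1])/2).round(2))
```

```text
shift [-0.002   0.0011  0.0039] turn [0.0001 0.     0.0001] yaw 98.56
[ 0.24747792 -0.20910269 -1.88655056] [0.49229251 0.08788504 0.05197438] [-0.00090425  0.00254335 -0.00017954 -0.00045539 -0.00190056 -0.00108751
  0.00020051]
  return _methods._mean(a, axis=axis, dtype=dtype,
  ret = ret.dtype.type(ret / rcount)
Traceback (most recent call last):
  File "bolt.py", line 10, in <module>
    bolt('w5')
    ~~~~^^^^^^
  File "bolt.py", line 7, in bolt
    print('bar top z',np.median(T[:,2]),'y edges',np.percentile(T[:,1],[1,99]).round(2),'x max',np.percentile(T[:,0],98), len(T))
                                                  ~~~~~~~~~~~~~^^^^^^^^^^^^^^^
IndexError: index -1 is out of bounds for axis 0 with size 0
```

View pics/w6.png

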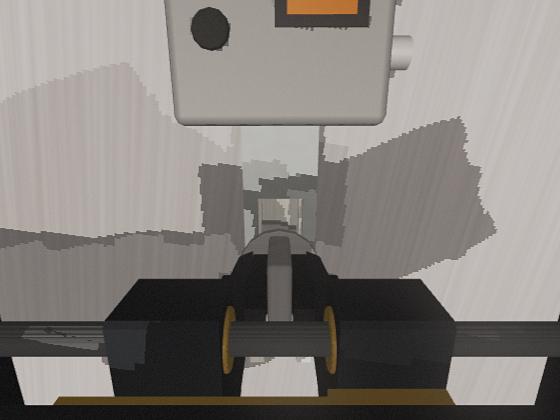

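The slot base shows at row 199, columns 259-302 (middle 280.5), and the bolt's bar at columns 268-291 (middle 279.5): nearly aligned. I'll put a number on it.

```bash
sed -i '$d' bolt.py
python3 - <<'E'
from h import *
Z=np.load('w6.npz');m={k:Z[k] for k in Z};d=Z['d']
import bolt; bolt.bolt('w6')
s=ctrl.sense();R=np.array(s['ee_rot']);P=np.array(s['eef_pos'])
W=(cloud(m,d,180,380,120,300)-P)@R*1000; W=W[d[120:300,180:380]>0]; wz=P[2]*1000-W[:,2]
hi=W[(wz>30)&(wz<42)]
for x0 in range(8,60,2):
    y=np.sort(hi[(hi[:,0]>=x0)&(hi[:,0]<x0+2)][:,1])
    if len(y)>10:
        g=np.diff(y);k=g.argmax(); print(x0,y[[0,k,k+1,-1]].round(1),((y[k]+y[k+1])/2).round(2))
# bar sides and flange in tool frame
B=W[(W[:,0]>11)&(W[:,0]<17)&(W[:,2]<-50)&(W[:,2]>-60)]; print('bar y',np.percentile(B[:,1],[0,2,50,98,100]))
Fl=W[(abs(W[:,2]+19.5)<2.5)&(W[:,0]>12)]; print('fl',Fl.mean(0),len(Fl))
E
```

```text
bar top z -53.35252968328831 y edges [-7.84  7.81] x max 17.574390683008055 826
[(10, np.float64(0.82)), (12, np.float64(-0.35)), (14, np.float64(-0.74)), (16, np.float64(-0.35))]
flange z -19.635855256756145 y [-17.9  16.5] x max 19.0636631694765
8 [-20.8 -11.5  11.2  20.5] -0.11
10 [-20.6 -11.4  11.2  20.4] -0.12
12 [-20.6 -11.4  11.1  20.8] -0.15
14 [-21.  -11.4  11.1  20.8] -0.13
16 [-21.  -11.4  11.1  20.7] -0.13
18 [-21.  -11.3  11.   20.8] -0.15
20 [-21.  -11.3  11.   20.7] -0.16
22 [-20.9 -11.2  10.9  20.6] -0.15
24 [-20.8  -1.9  10.2  20.5] 4.17
26 [-20.8 -15.1 -14.5  20.5] -14.79
28 [-20.7 -20.6 -20.   20.4] -20.32
30 [-20.7  10.1  10.7  20.7] 10.39
32 [-21.2   8.3   8.9  20.8] 8.61
34 [-21.1   7.2   7.8  20.8] 7.48
36 [-21.   -9.8  -9.2  20.6] -9.47
38 [-21.   -9.7  -9.1  20.6] -9.4
40 [-21.   14.4  14.9  20.6] 14.64
42 [-20.9  12.6  13.2  20.4] 12.93
44 [-20.8   7.    7.6  20.5] 7.33
46 [-20.8   1.5   2.1  20.4] 1.77
48 [-21.1 -14.  -13.4  20.8] -13.73
50 [-21.2  11.4  12.   20.9] 11.69
52 [-21.2   5.9   6.4  20.7] 6.15
54 [-21.  -14.9 -14.4  20.7] -14.65
56 [-21.   -1.3  -0.7  20.6] -1.0
58 [-20.9  11.8  12.3  20.5] 12.05
bar y [-20.52678999 -18.89439542  -0.73839451  17.95563398  19.52771936]
fl [ 15.63797782  -0.66441885 -19.48257724] 545
```

Call:
step_arm(
  steps=[
    [-0.003,0.001,0.003,0,0,0],
    [-0.003,0.001,0.006,0,0,0],
    [-0.003,0.001,0.01,0,0,0],
    [-0.003,0.001,0.014,0,0,0],
    [-0.003,0.001,0.016,0,0,0],
  ],
)

```text
t: 9.92
eef_pos: [0.4926, 0.0864, 0.0434]
ee_rot: [[-0.149, 0.989, -0.001], [0.989, 0.149, -0.0], [-0.0, -0.001, -1.0]]
force: [0.7, -0.9, -1.7]
width: 0.0098
gripper_force: 29.9
```

Call:
step_arm(
  steps=[
    [0,0,0.002,0,0,0],
    [0,0,0.004,0,0,0],
    [0,0,0.006,0,0,0],
    [0,0,0.006,0,0,0],
  ],
)

```text
t: 10.25
eef_pos: [0.4927, 0.0865, 0.0406]
ee_rot: [[-0.149, 0.989, -0.0], [0.989, 0.149, -0.0], [0.0, -0.0, -1.0]]
force: [0.1, -0.8, -2.0]
width: 0.0096
gripper_force: 29.9
```

Call:
step_arm(
  steps=[
    [0,0,0.002,0,0,0],
    [0,0,0.004,0,0,0],
    [0,0,0.006,0,0,0],
    [0,0,0.008,0,0,0],
  ],
)

```text
t: 10.58
eef_pos: [0.4929, 0.0865, 0.0367]
ee_rot: [[-0.149, 0.989, 0.0], [0.989, 0.149, 0.0], [0.0, 0.0, -1.0]]
force: [0.5, 0.5, -1.7]
width: 0.0096
gripper_force: 29.9
```

Call:
step_arm(
  steps=[
    [0,0,0.002,0,0,0],
    [0,0,0.003,0,0,0],
    [0,0,0.003,0,0,0],
  ],
)

```text
t: 10.83
eef_pos: [0.4928, 0.0864, 0.0352]
ee_rot: [[-0.149, 0.989, -0.0], [0.989, 0.149, -0.0], [-0.0, -0.0, -1.0]]
force: [0.2, 0.1, -0.8]
width: 0.0095
gripper_force: 29.9
```

Call:
step_arm(
  steps=[
    [0,0,0.003,0,0,0],
    [0,0,0.006,0,0,0],
    [0,0,0.009,0,0,0],
    [0,0,0.012,0,0,0],
  ],
)

```text
t: 11.17
eef_pos: [0.4929, 0.0864, 0.0291]
ee_rot: [[-0.149, 0.989, -0.0], [0.989, 0.149, -0.0], [-0.0, -0.0, -1.0]]
force: [-0.1, -0.1, -1.8]
width: 0.0097
gripper_force: 29.9
```

Call:
step_arm(
  steps=[
    [0,0,0.003,0,0,0],
    [0,0,0.006,0,0,0],
    [0,0,0.009,0,0,0],
    [0,0,0.009,0,0,0],
  ],
)

```text
t: 11.5
eef_pos: [0.4927, 0.0864, 0.0245]
ee_rot: [[-0.149, 0.989, -0.0], [0.989, 0.149, -0.0], [-0.0, -0.001, -1.0]]
force: [0.2, 0.2, -1.3]
width: 0.0099
gripper_force: 29.9
```

Call:
step_arm(
  steps=[
    [0,0,0.001,0,0,0],
    [0,0,0.002,0,0,0],
    [0,0,0.003,0,0,0],
    [0,0,0.003,0,0,0],
  ],
)

```text
t: 11.83
eef_pos: [0.4929, 0.0864, 0.0232]
ee_rot: [[-0.149, 0.989, -0.0], [0.989, 0.149, -0.0], [-0.0, -0.0, -1.0]]
force: [0.8, -0.1, -0.7]
width: 0.0099
gripper_force: 29.9
```

Call:
step_arm(
  steps=[
    [0,0,0.001,0,0,0],
    [0,0,0.0015,0,0,0],
    [0,0,0.0015,0,0,0],
  ],
)

```text
t: 12.08
eef_pos: [0.4929, 0.0865, 0.0225]
ee_rot: [[-0.149, 0.989, -0.0], [0.989, 0.149, -0.0], [-0.0, -0.0, -1.0]]
force: [0.5, -0.4, -2.3]
width: 0.01
gripper_force: 29.9
```

Call:
step_arm(
  steps=[
    [0,0,0.001,0,0,0],
    [0,0,0.002,0,0,0],
    [0,0,0.002,0,0,0],
    [0,0,0.002,0,0,0],
  ],
)

```text
t: 12.42
eef_pos: [0.4929, 0.0864, 0.0217]
ee_rot: [[-0.149, 0.989, 0.0], [0.989, 0.149, -0.0], [-0.0, 0.0, -1.0]]
force: [-2.0, -0.3, 2.6]
width: 0.0096
gripper_force: 30.0
```

Flange contact felt, seated at mid ≈ 46 mm. I'll ease up 0.5 mm and turn clockwise gently.

Call:
step_arm(
  steps=[
    [0,0,-0.002,0,0,0],
    [0,0,-0.002,0,0,0.02],
    [0,0,-0.002,0,0,0.05],
    [0,0,-0.002,0,0,0.08],
    [0,0,-0.002,0,0,0.11],
  ],
)

```text
t: 12.83
eef_pos: [0.4928, 0.0864, 0.0224]
ee_rot: [[0.2, 0.98, -0.0], [0.98, -0.2, 0.0], [0.0, -0.0, -1.0]]
force: [-0.5, -0.7, -1.7]
width: 0.0101
gripper_force: 29.9
```

Call:
step_arm(
  steps=[
    [0,0,0,0,0,0.03],
    [0,0,0,0,0,0.06],
    [0,0,0,0,0,0.09],
    [0,0,0,0,0,0.12],
    [0,0,0,0,0,0.14],
  ],
)

```text
t: 13.25
eef_pos: [0.4929, 0.0865, 0.0224]
ee_rot: [[0.598, 0.802, 0.0], [0.802, -0.598, 0.0], [0.0, 0.0, -1.0]]
force: [0.7, -0.6, -2.0]
width: 0.0098
gripper_force: 29.9
```

Run:
```python
from h import *
s=ctrl.sense(); print(s['force'],s['torque'],s['eef_pos'])
plan([.4929,.0864,.0222],np.radians(8.55))
```

```text
[ 0.67495064 -0.63734295 -1.99098326] [-0.07015712 -0.10979625  0.00932074] [0.49292297 0.08651894 0.02242259]
shift [-0.0002  0.0001  0.0004] turn [-0.     -0.      0.2486] yaw 53.3
```

Call:
step_arm(
  steps=[
    [0,0,0,0,0,0.03],
    [0,0,0,0,0,0.06],
    [0,0,0,0,0,0.09],
    [0,0,0,0,0,0.12],
    [0,0,0,0,0,0.12],
  ],
)

```text
t: 13.67
eef_pos: [0.4933, 0.0867, 0.0225]
ee_rot: [[0.85, 0.527, 0.001], [0.527, -0.85, 0.0], [0.001, 0.0, -1.0]]
force: [0.7, 0.5, -2.2]
width: 0.0096
gripper_force: 29.9
```

Call:
step_arm(
  steps=[
    [0,0,0,0,0,0.025],
    [0,0,0,0,0,0.05],
    [0,0,0,0,0,0.075],
    [0,0,0,0,0,0.1],
    [0,0,0,0,0,0.1],
  ],
)

```text
t: 14.08
eef_pos: [0.4935, 0.0866, 0.0226]
ee_rot: [[0.97, 0.242, 0.001], [0.242, -0.97, 0.0], [0.001, 0.0, -1.0]]
force: [1.3, 1.3, -1.1]
width: 0.0102
gripper_force: 29.9
```

Run:
```python
from h import *
s=ctrl.sense(); print(s['force'],s['torque'],s['eef_pos'])
plan([.4929,.0864,.0222],np.radians(8.55))
```

```text
[ 1.34859538  1.2863552  -1.08841385] [ 0.17895482 -0.31472978 -0.01370483] [0.49353194 0.08661008 0.022621  ]
shift [-0.0013  0.0001  0.0008] turn [ 0.0001 -0.0004  0.0301] yaw 13.98
```

Call:
step_arm(
  steps=[
    [0,0,0,0,0,0.015],
    [0,0,0,0,0,0.03],
    [0,0,0,0,0,0.03],
    [0,0,0,0,0,0.03],
    [0,0,0,0,0,0.03],
  ],
)

```text
t: 14.5
eef_pos: [0.4936, 0.0865, 0.0227]
ee_rot: [[0.988, 0.152, 0.001], [0.152, -0.988, 0.0], [0.001, -0.0, -1.0]]
force: [3.3, -0.4, -1.2]
width: 0.0098
gripper_force: 29.9
```

Run:
```python
from h import *
s=ctrl.sense(); print(s['force'],s['torque'],s['eef_pos'])
plan([.4929,.0864,.0222],np.radians(8.55))
```

```text
[ 3.33566296 -0.37108866 -1.24881998] [-0.04343629 -0.69786841  0.01770821] [0.49355817 0.08652609 0.02267141]
shift [-0.0013  0.      0.0009] turn [-0.     -0.0004  0.0011] yaw 8.75
```

Call:
step_arm(
  steps=[
    [0.001,0,-0.001,0,0,0],
    [0.001,0,-0.002,0,0,0],
    [0.001,0,-0.003,0,0,0],
    [0.001,0,-0.004,0,0,0],
    [0.001,0,-0.004,0,0,0],
  ],
)

```text
t: 14.92
eef_pos: [0.4936, 0.0867, 0.0247]
ee_rot: [[0.989, 0.149, 0.0], [0.149, -0.989, 0.0], [0.0, -0.0, -1.0]]
force: [2.9, 0.6, -2.0]
width: 0.0103
gripper_force: 29.9
```

Call:
step_arm(
  steps=[
    [0,0,-0.0005,0,0,0],
    [0,0,-0.001,0,0,0],
    [0,0,-0.001,0,0,0],
  ],
)

```text
t: 15.17
eef_pos: [0.4935, 0.0867, 0.0247]
ee_rot: [[0.989, 0.149, 0.0], [0.149, -0.989, 0.0], [0.0, -0.0, -1.0]]
force: [5.2, 0.7, -8.8]
width: 0.0097
gripper_force: 29.9
```

Caught at mid ≈ 49 mm with about a 7 N pull. I'll hold it with a touch more.

Call:
step_arm(
  steps=[
    [0,0,-0.0004,0,0,0],
    [0,0,-0.0004,0,0,0],
    [0,0,-0.0004,0,0,0],
    [0,0,-0.0004,0,0,0],
  ],
)

```text
t: 15.5
eef_pos: [0.4935, 0.0867, 0.0248]
ee_rot: [[0.989, 0.149, 0.0], [0.149, -0.989, 0.0], [0.0, -0.0, -1.0]]
force: [6.5, 1.2, -11.5]
width: 0.0097
gripper_force: 29.9
```

Run:
```python
from h import *
s=ctrl.sense(); print(s['force'],s['eef_pos']); plan([.4934,.0866,.0222],np.radians(8.5))
```

```text
[  6.45011832   1.23446995 -11.48356746] [0.49347675 0.08668245 0.02475643]
shift [-0.0002  0.0001  0.0051] turn [-0.     -0.0001  0.0004] yaw 8.58
```

Call:
step_arm(
  steps=[
    [0.001,0,0.002,0,0,0],
    [0.001,0,0.004,0,0,0],
    [0.001,0,0.006,0,0,0],
    [0.001,0,0.007,0,0,0],
    [0.001,0,0.007,0,0,0],
  ],
)

```text
t: 15.92
eef_pos: [0.4936, 0.0865, 0.0218]
ee_rot: [[0.989, 0.149, -0.0], [0.149, -0.989, -0.0], [-0.0, 0.0, -1.0]]
force: [1.7, 0.1, -0.6]
width: 0.0098
gripper_force: 29.9
```

Call:
step_arm(
  steps=[
    [0,0,0.0005,0,0,0],
    [0,0,0.001,0,0,0],
    [0,0,0.001,0,0,0],
  ],
)

```text
t: 16.17
eef_pos: [0.4937, 0.0866, 0.0217]
ee_rot: [[0.989, 0.149, -0.0], [0.149, -0.989, -0.0], [-0.0, -0.0, -1.0]]
force: [-0.5, -0.3, 6.8]
width: 0.01
gripper_force: 30.0
```

Seated. Now I'll release and rise.

Call:
step_arm(
  steps=[
    [0,0,-0.001,0,0,0],
    [0,0,-0.001,0,0,0],
    [0,0,-0.001,0,0,0],
    [0,0,-0.001,0,0,0],
    [0,0,-0.001,0,0,0],
  ],
  fingers=40,
)

```text
t: 16.58
eef_pos: [0.4935, 0.0865, 0.0216]
ee_rot: [[0.989, 0.149, -0.001], [0.149, -0.989, -0.0], [-0.001, 0.0, -1.0]]
force: [-1.3, -0.2, 1.2]
width: 0.0349
gripper_force: 0.0
```

Call:
step_arm(
  steps=[
    [0,0,0,0,0,0],
    [0,0,0,0,0,0],
    [0,0,-0.02,0,0,0],
    [0,0,-0.05,0,0,0],
    [0,0,-0.08,0,0,0],
  ],
)

```text
t: 17.0
eef_pos: [0.4935, 0.0865, 0.0625]
ee_rot: [[0.989, 0.149, -0.001], [0.149, -0.989, -0.0], [-0.001, 0.0, -1.0]]
force: [0.1, 0.5, 0.8]
width: 0.0354
gripper_force: 0.0
```

Call:
step_arm(
  steps=[
    [0,0,-0.06,0,0,0],
    [0,0,-0.12,0,0,0],
    [0,0,-0.16,0,0,0],
    [0,0,-0.16,0,0,0],
    [0,0,-0.16,0,0,0],
  ],
)

```text
t: 17.42
eef_pos: [0.4947, 0.0868, 0.1431]
ee_rot: [[0.989, 0.149, 0.003], [0.149, -0.989, 0.001], [0.003, -0.0, -1.0]]
force: [-0.9, -0.0, -0.9]
width: 0.0353
gripper_force: 0.0
```

Run:
```python
from h import *
p,d,m=grab('wrist'); save('w7.png',p)
s=ctrl.sense();print(s['eef_pos'],s['width'])
W=cloud(m,d,0,560,0,420); W=W[d>0]
T=W[(np.hypot(W[:,0]-.4937,W[:,1]-.0866)<.03)&(W[:,2]>.068)&(W[:,2]<.083)]
r=cv2.minAreaRect((T[:,:2]*1000).astype(np.float32)); print(len(T),r,np.median(T[:,2]))
q=T[:,:2]-T[:,:2].mean(0); w,V=np.linalg.eigh(q.T@q); print('bar angle',np.degrees(np.arctan2(V[1,1],V[0,1]))%180)
a=cv2.cvtColor(p,4); cv2.imwrite('pics/w7.png',cv2.resize(cv2.convertScaleAbs(a,alpha=.8),(784,588)))
```

```text
[0.493682   0.08655972 0.14194126] 0.03538400358085109
647 ((491.83428955078125, 87.03363800048828), (35.70290756225586, 9.945253372192383), 8.642123222351074) 0.07521007178685993
bar angle 8.835563655925398
```

View pics/w7.png

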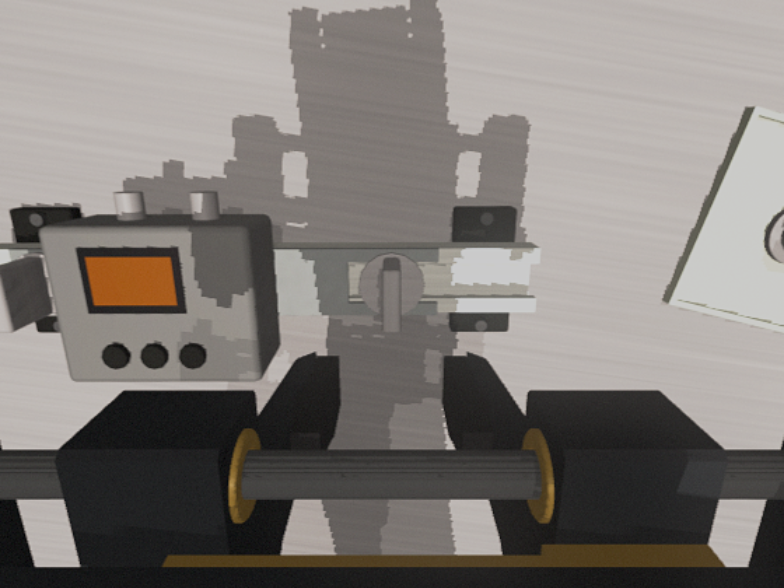

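The bolt sits in the fork at (391,285) with its bar across the rail. It measures 8.7° against the target of 8.55°, its top is at 75 mm (mid 46 mm), and the gripper is clear of it. I'm handing the job in.

```bash
python3 -c "
from rig import ctrl; print(ctrl.finish_job())"
```

```text
the job is handed in; nothing more can be done
None
```

I handed the job in with the bolt seated in the fork, turned a quarter turn across the rail, tugged at about 10 N and found caught under the lips, and released upright; the judge returned no verdict.

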